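Fetch the mirrored leather dies from behind the jars

ROBOT

A 7-joint arm with a two-finger parallel gripper is mounted at the origin on the work surface. World frame = base frame: x ahead of the robot, y to its left, z up, the work surface at z = 0. Lengths are in m, angles in rad, forces in N, time in s.
With the tool pointing down it reaches from about 0.425 to 0.875 m from the base axis. Payload 4.7 kg.
Tool frame: the origin (TCP) lies at the very end of the fingers, on their centre line; the grasp point (between the pads) lies 19 mm behind it; z points along the fingers, y is the direction in which the jaws open and shut (so a half turn about z gives the same grasp; the last joint's range is limited). The gripper opens to 87 mm and grips with 3 to 60 N. Pads are 19 mm wide; open, the fingers measure 117 mm over their backs; the gripper's body (75 mm by 190 mm) begins 51 mm behind the grasp point.
Start: joints at [-1.251, 0.321, -0.07, 1.45, 0.023, 1.371, -0.057], TCP at [0.196, 0.62, 0.223] pointing down, gripper open.
Joint ranges: [-2.86, 2.86], [-0.3, 2.09], [-1.38, 1.24], [0.06, 2.45], [-1.56, 4.7], [0.09, 2.05], [-2.69, 2.69]. Speed limits (rad/s): [2.57, 2.57, 3.14, 3.14, 3.14, 3.14, 3.14].

INTERFACE

Orientations are given as a rotation vector (axis times angle).
In Python, from bench import * gives the robot as it stands.
- The arm moves only by the shell command python3 -m jog 'ROWS' [OPENING] [FORCE]. ROWS is JSON, a list of rows, each a list of 4 numbers: the shift along the world's x, y, z in mm, then the turn about the world's z in rad. In form: [[x, y, z, twist], ...]. A call has exactly 8 rows; each row is the pose to reach, as a shift and turn from the pose commanded when the call began; what a row does not reach only later rows make up. A row lasts 1/8 s, in which the tool goes at most 62.5 mm and 10.7 degrees, less where a joint would pass 70% of its speed; a pose out of reach is approached as far as the arm can. A call with a gripper value outside its range is refused whole. OPENING is the opening, from -1 (shut) to 1 (fully open), set as the call begins (- or left out, the last holds). The fingers move at their own pace and stop on an object; FORCE is the grip in N (left out, the last holds). Time passes only in rows, so rows that repeat a pose let the fingers close, or fill a call up. It gives the time, the measured TCP pose, the force and the opening at its end, in the units of the state.
- get_state(): the state, without advancing time (a new reading comes with each control period).
- get_image(name): name is "scene" or "top"; returns a dict with "image" (420x560x3 uint8, red, green, blue), "fx", "fy", "cx", "cy" (pixels), "position" and "rotation" of the camera in the world. Camera axes: x right, y down, z forward; pixel columns grow to the right and rows downward; lengths in m; the calibration is good to about 2 mm. A picture is of the moment at which its call begins. There is no depth.
- close_job(): hands the job in, once; it reports no verdict.
The state is a dict: "time": time; "joint_positions": joint angles; "qd": joint speeds; "joint_torque": joint torques, N m; "position": TCP position; "tool_rot": TCP orientation; "ft_force": force on the tool from outside, world axes, zero at the start; "torque": the same for the moment, N m; "grip_width": opening from 0.0 (shut) to 1.0 (fully open).
Only numpy, scipy, OpenCV 4.12 (cv2) and the standard library are available. Lean on these libraries where they do the work, as an engineer would, in place of code of your own. Each camera call takes 0.05 s, during which the arm holds its last target. There are 200 camera calls.

TASK

Clear the blue-lidded glue jar and the red-lidded tin off the wooden stand onto the green mat, then fetch the two mirror-image L-shaped cutting dies from behind them and lay each flat in the tray that shows its own silhouette (left die in the left tray, right die in the right). Only when both dies are in their trays, put the jar back in the middle of the blue coaster and the tin back in the middle of the red one. Keep everything upright and set each thing down gently, without dropping it.

Things in the scene. Friction and masses are not known exactly. Their poses are not given: they have to be found in the camera images.
- glue_jar: White jar with a blue screw lid and a paper label, round, diameter 62 mm, 95 mm high, about 0.25 kg (varies). Origin: centre of underside; z up. Starts upright on its blue coaster, in front of one of the dies.
- rivet_tin: Brass-gold tin with a red lid and a yellow band, round, diameter 62 mm, 95 mm high, about 0.25 kg (varies). Origin: centre of underside; z up. Starts upright on its red coaster, in front of one of the dies.
- left_die: L-shaped steel cutting die, 24 mm high, lying flat; z up, 0.2 kg (varies). Origin: underside, middle of the long leg. Leg along x, 70 mm by 20 mm wide; foot at its -x end (x -35 to -15), out to +y (y 10 to 35). Looking along the leg from foot end to free end, the foot is on the left. Grip across the leg at x +5 to +15. On the stand 60 mm behind jar or tin, foot away from the robot.
- right_die: L-shaped steel cutting die, 24 mm high, lying flat; z up, 0.2 kg (varies). Origin: underside, middle of the long leg. Leg along x, 70 mm by 20 mm wide; foot at its -x end (x -35 to -15), out to -y (y -10 to -35). Looking along the leg from foot end to free end, the foot is on the right. Grip across the leg at x +5 to +15. On the stand 60 mm behind jar or tin, foot away from the robot.
- left_tray: White open tray, 130 x 130 mm, 16 mm high, walls and floor 4 mm; fixed; place varies. Origin: underside, centre; z up. A black life-size silhouette of the left die on its floor (leg along x, foot at the -x end, towards +y) alone tells it from the other tray; the die may lie in it any way round.
- right_tray: White open tray, 130 x 130 mm, 16 mm high, walls and floor 4 mm; fixed; place varies. Origin: underside, centre; z up. A black life-size silhouette of the right die on its floor (leg along x, foot at the -x end, towards -y) alone tells it from the other tray; the die may lie in it any way round.
- side_mat: Green mat with white end lines, 120 mm (x) by 190 mm (y), 3 mm thick, fixed on the table; place varies. Origin: centre of underside; z up. Room for the jar and the tin side by side along y (about 95 mm apart).
- blue_coaster: Blue round coaster, diameter 80 mm, 3 mm thick, fixed on the wooden stand, so its top is 11 mm above the table; only its rim shows while the glue jar stands on it. Origin: centre of underside; z up.
- red_coaster: Red round coaster, diameter 80 mm, 3 mm thick, fixed on the wooden stand, so its top is 11 mm above the table; only its rim shows while the tin stands on it. Origin: centre of underside; z up.
- stand: Fixed wooden stand, 220 mm (x) by 236 mm (y), board 8 mm thick; side edges 16 mm high, back rail at +x 26 mm high and 8 mm thick. Origin: centre of underside; z up. Carries coasters (towards the robot) and dies (behind them).

How it is judged:
On the way, in this order (a step that is already met when the one before it is completed fails the run):
1. the glue jar and the tin both stand on the green mat, released (x of glue_jar in the frame of side_mat between -0.045 and 0.045 m and y of glue_jar in the frame of side_mat between -0.08 and 0.08 m and z of each of glue_jar, rivet_tin in the frame of side_mat below 0.007 m and angle between each of glue_jar, rivet_tin's own z axis and vertical below 0.1 rad and linear speed of each of glue_jar, rivet_tin below 0.03 m/s and angular speed of each of glue_jar, rivet_tin below 0.3 rad/s and x of rivet_tin in the frame of side_mat between -0.045 and 0.045 m and y of rivet_tin in the frame of side_mat between -0.08 and 0.08 m and contact force between each of glue_jar, rivet_tin and the fingers below 0.1 N), for 0.2 s.
2. each die lies flat in its own tray, released, with the jar and the tin still on the mat (all of step 1 and x of left_die in the frame of left_tray between -0.055 and 0.055 m and y of left_die in the frame of left_tray between -0.055 and 0.055 m and z of left_die in the frame of left_tray below 0.009 m and angle between each of left_die, right_die's own z axis and vertical below 0.1 rad and linear speed of each of left_die, right_die below 0.03 m/s and angular speed of each of left_die, right_die below 0.3 rad/s and x of right_die in the frame of right_tray between -0.055 and 0.055 m and y of right_die in the frame of right_tray between -0.055 and 0.055 m and z of right_die in the frame of right_tray below 0.009 m and contact force between each of left_die, right_die and the fingers below 0.1 N), for 0.2 s.
At the end, for the whole second after the job is handed in: Left die flat on the floor of the left tray and right die flat on the floor of the right tray; glue jar upright within 12 mm of the centre of the blue coaster and tin upright within 12 mm of the centre of the red coaster; all released and at rest (x of left_die in the frame of left_tray between -0.055 and 0.055 m and y of left_die in the frame of left_tray between -0.055 and 0.055 m and z of left_die in the frame of left_tray below 0.009 m and angle between each of left_die, right_die, glue_jar, rivet_tin's own z axis and vertical below 0.1 rad and linear speed of each of left_die, right_die, glue_jar, rivet_tin below 0.03 m/s and angular speed of each of left_die, right_die, glue_jar, rivet_tin below 0.3 rad/s and x of right_die in the frame of right_tray between -0.055 and 0.055 m and y of right_die in the frame of right_tray between -0.055 and 0.055 m and z of right_die in the frame of right_tray below 0.009 m and horizontal distance between glue_jar and blue_coaster below 0.012 m and z of glue_jar in the frame of blue_coaster below 0.007 m and horizontal distance between rivet_tin and red_coaster below 0.012 m and z of rivet_tin in the frame of red_coaster below 0.007 m and contact force between each of glue_jar, rivet_tin, left_die, right_die and the fingers below 0.1 N); the robot touches nothing.
It fails at once if the jar, the tin or a die is tipped over (angle between any of glue_jar, rivet_tin, left_die, right_die's own z axis and vertical above 0.5 rad).
It fails at once if the jar, the tin or a die is dropped (falls free at over 0.65 m/s, that is from more than about 20 mm) ((contact force between glue_jar and the arm below 0.01 N and contact force between glue_jar and the fingers below 0.01 N and linear speed of glue_jar above 0.65 m/s) or (contact force between rivet_tin and the arm below 0.01 N and contact force between rivet_tin and the fingers below 0.01 N and linear speed of rivet_tin above 0.65 m/s) or (contact force between left_die and the arm below 0.01 N and contact force between left_die and the fingers below 0.01 N and linear speed of left_die above 0.65 m/s) or (contact force between right_die and the arm below 0.01 N and contact force between right_die and the fingers below 0.01 N and linear speed of right_die above 0.65 m/s)).
It also fails if it takes over 134 s, if anything falls off the work surface, if the arm or the gripper's body presses on something with over 40 N, if the wrist force passes 120 N, or if a joint passes its speed limit or range.

## Working session

There is one attempt and no reset: what is moved stays moved. The work goes in short steps, Python scripts to look and compute and a shell command to move; the robot and the scene stay as the last step left them, time stands still between calls to the robot, and variables do not carry over. Pictures are saved under pics/ and viewed, about 12 in all and at most 16, crops included, and the job is handed in when it is done.

```bash
mkdir -p pics; ls; cat > h.py <<'E'
from bench import *
import numpy as np, cv2
def cam(n,save=None):
    c=get_image(n)
    if save: cv2.imwrite(save,cv2.cvtColor(c["image"],cv2.COLOR_RGB2BGR))
    return c
def px2w(c,u,v,z):
    R=np.array(c["rotation"]);p=np.array(c["position"])
    d=R@np.array([(u-c["cx"])/c["fx"],(v-c["cy"])/c["fy"],1.])
    return p+d*(z-p[2])/d[2]
def w2px(c,P):
    q=np.array(c["rotation"]).T@(np.array(P)-np.array(c["position"]))
    return q[0]/q[2]*c["fx"]+c["cx"],q[1]/q[2]*c["fy"]+c["cy"]
E
python3 - <<'E'
from h import *
for n in("top","scene"):
    c=cam(n,f"pics/{n}0.png"); print(n,c["position"],np.round(c["rotation"],3).tolist(),c["fx"],c["cx"],c["cy"])
s=get_state(); print(s["position"],s["tool_rot"],s["time"],s["grip_width"],s["ft_force"])
E
```

```text
pics
top [ 0.25817666 -0.0185526   1.17631782] [-2.102, 2.123, -0.218] 464.74654221617726 266.74861174438286 201.0369408238069
scene [1.16683989 0.45292912 0.77660583] [-1.178, -2.283, 0.991] 536.5210586673068 289.9706764463977 206.92945947625327
[0.19558783 0.61935142 0.22158218] [-4.78461786e-01 -3.10478497e+00  2.67025648e-03] 0.1 0.9981820292350498 [-0.27991131 -0.52664208  0.06721757]
```

View pics/top0.png

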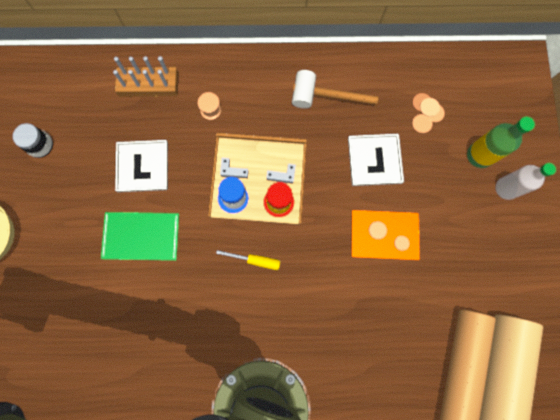

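View pics/scene0.png

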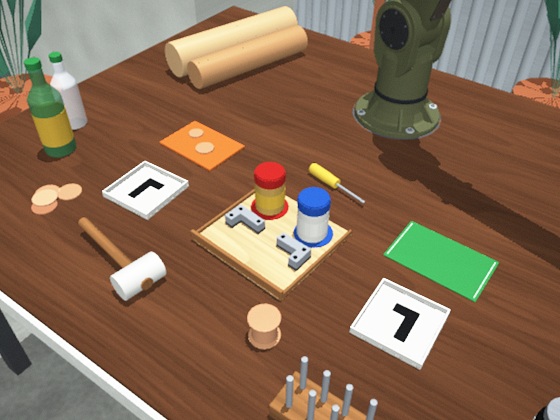

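```bash
sed -i 's/^import numpy.*/import numpy as np, cv2\nfrom scipy.spatial.transform import Rotation as Ro/; s/np.array(c\["rotation"\])/Ro.from_rotvec(c["rotation"]).as_matrix()/' h.py
python3 - <<'E'
from h import *
c=cam("top");im=c["image"];bgr=cv2.cvtColor(im,cv2.COLOR_RGB2BGR);hsv=cv2.cvtColor(bgr,cv2.COLOR_BGR2HSV)
H,S,V=cv2.split(hsv)
def rep(name,m,z,box):
    mm=np.zeros_like(m,np.uint8);a,b,u,v=box;mm[b:v,a:u]=m[b:v,a:u].astype(np.uint8)
    k=max(cv2.findContours(mm,0,2)[0],key=cv2.contourArea)
    r=cv2.minAreaRect(k);w=np.array([px2w(c,*p,z)[:2] for p in cv2.boxPoints(r)])
    print(name,np.round(r[0],1),"centre",w.mean(0).round(4),"sides",np.linalg.norm(w[1]-w[0]).round(4),np.linalg.norm(w[2]-w[1]).round(4),"edge ang",np.round(np.degrees(np.arctan2(*(w[1]-w[0])[::-1])),1))
rep("mat",(H>45)&(H<75)&(S>120),.003,(80,190,200,280))
rep("trayL_img",(S<60)&(V>150),.016,(100,130,180,200))
rep("trayR_img",(S<60)&(V>150),.016,(340,125,415,195))
rep("trayR_img sil",V<60,.004,(352,140,398,180))
rep("trayL_img sil",V<60,.004,(122,145,162,188))
rep("blue",(H>95)&(H<130)&(S>150),.106,(205,150,255,220))
rep("red",((H<6)|(H>174))&(S>180),.106,(255,150,305,220))
rep("stand",(H>10)&(H<30)&(V>140),.012,(200,130,315,230))
crop=cv2.resize(bgr[130:228,200:315],None,fx=6,fy=6,interpolation=cv2.INTER_CUBIC)
cv2.imwrite("pics/crop1.png",crop)
E
```

```text
mat [139.5 235.8] centre [0.4171 0.3044] sides 0.1218 0.197 edge ang 2.6
trayL_img [141.  165.5] centre [0.599  0.3055] sides 0.1365 0.1374 edge ang -90.6
trayR_img [375.6 159. ] centre [ 0.6103 -0.3036] sides 0.1403 0.1364 edge ang -87.6
trayR_img sil [375.5 159.5] centre [ 0.612  -0.3063] sides 0.0343 0.0629 edge ang -90.6
trayL_img sil [142. 166.] centre [0.6005 0.3061] sides 0.0369 0.0599 edge ang -90.6
blue [233. 194.] centre [0.5001 0.0599] sides 0.0666 0.0823 edge ang -90.6
red [278.8 199.7] centre [ 0.4851 -0.0479] sides 0.0746 0.0726 edge ang -44.8
stand [257.  177.5] centre [0.5668 0.0049] sides 0.3014 0.2539 edge ang -90.6
```

View pics/crop1.png

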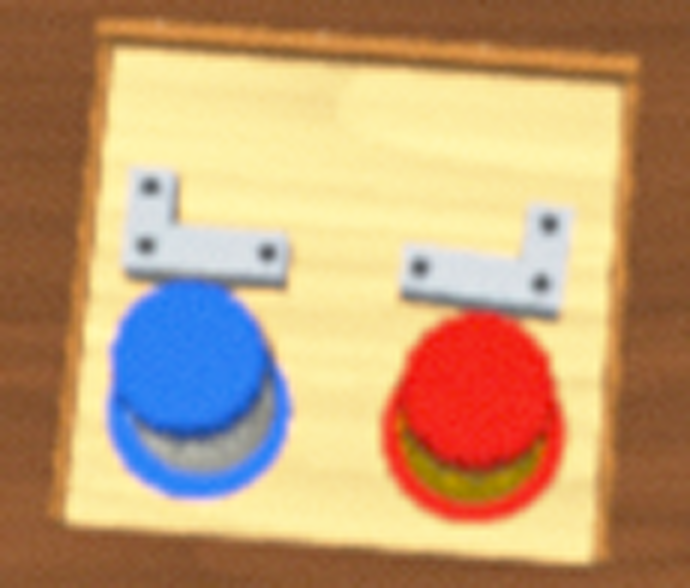

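```bash
python3 - <<'E'
from h import *
c=cam("top")
f=lambda n,u,v,z:print(n,px2w(c,200+u/6-.4,130+v/6-.4,z).round(4))
f("blue coaster",199,406,.011);f("red coaster",473,430,.011)
f("blue lid",191,357,.106);f("red lid",480,388,.106)
a=[(147,245),(267,252),(150,186),(541,283),(420,267),(549,223)]
for i,p in enumerate(a): f("hole%d"%i,*p,.032)
f("Lleg mid",207,248.5,.032);f("Rleg mid",480.5,275,.032)
for p in [(97,28),(638,66)]: f("rail",*p,.026)
for p in [(110,45),(622,82),(595,563),(63,522)]: f("board",*p,.008)
s=get_state();R=Ro.from_rotvec(s["tool_rot"]).as_matrix();print(R.round(3).tolist(),s["time"])
E
```

```text
blue coaster [0.5126 0.0674 0.011 ]
red coaster [ 0.501  -0.0496  0.011 ]
blue lid [0.5117 0.0637 0.106 ]
red lid [ 0.498  -0.0501  0.106 ]
hole0 [0.5783 0.0883 0.032 ]
hole1 [0.5747 0.0373 0.032 ]
hole2 [0.6044 0.0873 0.032 ]
hole3 [ 0.5599 -0.0788  0.032 ]
hole4 [ 0.5675 -0.0276  0.032 ]
hole5 [ 0.5863 -0.0828  0.032 ]
Lleg mid [0.5765 0.0628 0.032 ]
Rleg mid [ 0.5637 -0.0532  0.032 ]
rail [0.6779 0.1115 0.026 ]
rail [ 0.6582 -0.1231  0.026 ]
board [0.6765 0.1077 0.008 ]
board [ 0.6571 -0.1175  0.008 ]
board [ 0.4435 -0.1005  0.008 ]
board [0.4634 0.1252 0.008 ]
[[-0.954, 0.301, -0.0], [0.301, 0.954, -0.001], [-0.0, -0.001, -1.0]] 0.2
```

```bash
python3 -m jog '[[20,-35,0,0.05],[50,-90,0,0.1],[85,-150,0,0.15],[120,-210,0,0.2],[155,-270,0,0.2],[190,-330,0,0.2],[220,-385,-10,0.2],[250,-440,-20,0.2]]' 1 && python3 -m jog '[[25,-45,-20,0],[45,-80,-40,0],[58,-104,-60,0],[66,-114,-60,0],[66,-114,-60,0],[66,-114,-60,0],[66,-114,-60,0],[66,-114,-60,0]]'
python3 - <<'E'
from h import *
c=cam("scene","pics/s1.png");s=get_state();print(s["position"],Ro.from_rotvec(s["tool_rot"]).as_matrix().round(3)[:,1],s["ft_force"])
E
```

```text
time: 1.2
position: [0.4325, 0.2037, 0.207]
tool_rot: [0.166, 3.136, 0.002]
ft_force: [0.5, 0.3, 1.3]
grip_width: 1.001
time: 2.2
position: [0.4975, 0.0924, 0.1471]
tool_rot: [0.164, 3.137, 0.001]
ft_force: [0.0, -0.3, -0.1]
grip_width: 0.998
[0.4975043  0.09216793 0.14708193] [0.105 0.995 0.   ] [ 0.21630365 -1.42834092  0.09038127]
```

View pics/s1.png

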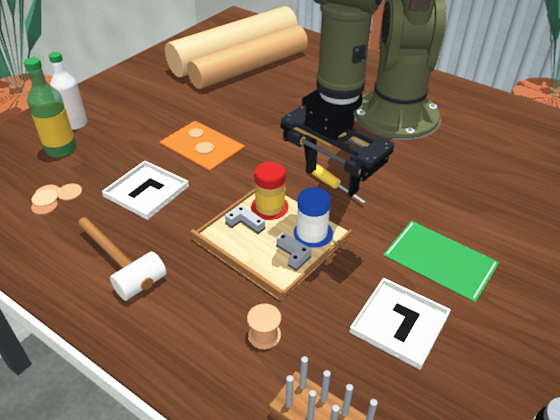

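```bash
python3 -m jog '[[7,-13,0,0],[14,-26,0,0],[14,-26,0,0],[14,-26,-15,0],[14,-26,-40,0],[14,-26,-70,0],[14,-26,-92,0],[14,-26,-99,0]]'
python3 -m jog '[[0,0,0,0],[0,0,0,0],[0,0,0,0],[0,0,0,0],[0,0,0,0],[0,0,0,0],[0,0,0,0],[0,0,0,0]]' -1 12
python3 -m jog '[[0,0,2,0],[0,0,6,0],[0,0,15,0],[0,0,30,0],[0,0,45,0],[0,0,60,0],[0,0,65,0],[0,0,65,0]]'
```

```text
time: 3.25
position: [0.5097, 0.0656, 0.0455]
tool_rot: [-0.165, -3.134, 0.002]
ft_force: [-1.1, 0.1, 1.3]
grip_width: 1.006
time: 4.25
position: [0.5122, 0.0657, 0.0486]
tool_rot: [0.166, 3.136, 0.001]
ft_force: [-0.2, 0.6, 5.6]
grip_width: 0.711
time: 5.25
position: [0.5118, 0.0656, 0.1133]
tool_rot: [0.166, 3.136, 0.001]
ft_force: [0.2, -0.2, -1.9]
grip_width: 0.709
```

```bash
python3 -m jog '[[-5,15,0,0],[-16,46,0,0],[-30,90,0,0],[-47,140,0,0],[-64,190,0,0],[-80,237,0,0],[-91,270,0,0],[-97,288,0,0]]' - 18
python3 -m jog '[[0,0,0,0],[0,0,-15,0],[0,0,-32,0],[0,0,-48,0],[0,0,-58,0],[0,0,-62,0],[0,0,-64,0],[0,0,-64,0]]'
```

```text
time: 6.25
position: [0.4122, 0.3561, 0.112]
tool_rot: [-0.16, -3.136, 0.001]
ft_force: [0.6, 0.1, -1.6]
grip_width: 0.71
time: 7.25
position: [0.4148, 0.3538, 0.0491]
tool_rot: [0.166, 3.137, 0.001]
ft_force: [-0.1, 0.5, -1.8]
grip_width: 0.711
```

```bash
python3 -m jog '[[0,0,-2,0],[0,0,-4,0],[0,0,-5,0],[0,0,-6,0],[0,0,-7,0],[0,0,-8,0],[0,0,-8.5,0],[0,0,-8.5,0]]'
```

```text
time: 8.25
position: [0.4146, 0.3536, 0.0406]
tool_rot: [-0.166, -3.137, -0.0]
ft_force: [-1.1, -1.3, 2.3]
grip_width: 0.708
```

```bash
python3 -m jog '[[0,0,0,0],[0,0,0,0],[0,0,0,0],[0,0,10,0],[0,0,35,0],[0,0,70,0],[0,0,105,0],[0,0,115,0]]' 0.75 && python3 -m jog '[[5,-25,0,0],[15,-70,0,0],[27,-125,0,0],[39,-185,0,0],[51,-245,0,0],[63,-300,0,0],[74,-355,0,0],[80,-385,0,0]]' 1
python3 -m jog '[[5,-20,0,0],[5,-20,0,0],[5,-20,0,0],[5,-20,0,0],[5,-20,0,0],[5,-20,0,0],[5,-20,0,0],[5,-20,0,0]]'
python3 - <<'E'
from h import *
c=cam("top");im=c["image"];p="pics/t2.png"
cv2.imwrite(p,cv2.resize(cv2.cvtColor(im,cv2.COLOR_RGB2BGR)[125:265,95:315],None,fx=3.6,fy=3.6,interpolation=cv2.INTER_CUBIC))
E
```

```text
time: 9.25
position: [0.4159, 0.3547, 0.1585]
tool_rot: [0.166, 3.134, 0.006]
ft_force: [1.3, -0.1, 0.3]
grip_width: 0.873
time: 10.25
position: [0.4943, -0.035, 0.155]
tool_rot: [-0.172, -3.136, 0.001]
ft_force: [0.5, -0.2, -0.8]
grip_width: 0.999
time: 11.25
position: [0.4996, -0.0514, 0.1553]
tool_rot: [0.166, 3.137, 0.0]
ft_force: [-0.7, 0.4, -0.3]
grip_width: 1.003
```

View pics/t2.png

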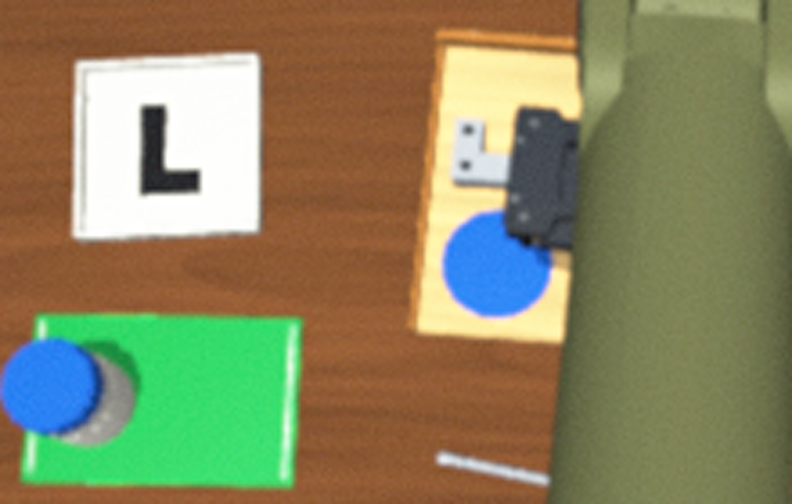

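```bash
python3 -m jog '[[0,1,-15,0],[0,1,-40,0],[0,1,-65,0],[0,1,-85,0],[0,1,-98,0],[0,1,-105,0],[0,1,-107,0],[0,1,-107,0]]'
python3 -m jog '[[0,0,0,0],[0,0,0,0],[0,0,0,0],[0,0,0,0],[0,0,0,0],[0,0,0,0],[0,0,0,0],[0,0,0,0]]' -1 18
python3 -m jog '[[0,0,2,0],[0,0,6,0],[0,0,15,0],[0,0,30,0],[0,0,50,0],[0,0,75,0],[0,0,100,0],[0,0,105,0]]'
python3 - <<'E'
from h import *
c=cam("top")
print("blue coaster",px2w(c,232.7,197.95,.011))
print(get_state()["position"])
E
```

```text
time: 12.3
position: [0.5, -0.0505, 0.0487]
tool_rot: [0.166, 3.136, 0.0]
ft_force: [0.4, 0.1, 0.5]
grip_width: 0.997
time: 13.3
position: [0.4999, -0.05, 0.0485]
tool_rot: [0.166, 3.137, 0.001]
ft_force: [-0.3, 3.2, 4.4]
grip_width: 0.709
time: 14.3
position: [0.5011, -0.0507, 0.1558]
tool_rot: [0.166, 3.133, 0.002]
ft_force: [-0.1, 0.4, -3.2]
grip_width: 0.706
blue coaster [0.51082438 0.06756824 0.011     ]
[ 0.50060685 -0.05053658  0.15515269]
```

```bash
python3 -m jog '[[-4,15,0,0],[-13,48,0,0],[-26,98,0,0],[-40,150,0,0],[-54,204,0,0],[-67,252,0,0],[-77,290,0,0],[-81,305,0,0]]' && python3 -m jog '[[0,0,0,0],[0,0,-15,0],[0,0,-38,0],[0,0,-65,0],[0,0,-88,0],[0,0,-102,0],[0,0,-107,0],[0,0,-108,0]]' && python3 -m jog '[[0,0,-1,0],[0,0,-2,0],[0,0,-3,0],[0,0,-4,0],[0,0,-5,0],[0,0,-6,0],[0,0,-6.5,0],[0,0,-6.5,0]]'
```

```text
time: 15.35
position: [0.4159, 0.2573, 0.152]
tool_rot: [-0.158, -3.135, 0.002]
ft_force: [-0.3, -0.6, -2.5]
grip_width: 0.705
time: 16.35
position: [0.419, 0.2543, 0.0454]
tool_rot: [0.167, 3.137, 0.0]
ft_force: [-0.4, 0.3, -2.1]
grip_width: 0.706
time: 17.35
position: [0.4186, 0.2546, 0.0405]
tool_rot: [-0.166, -3.137, -0.0]
ft_force: [-4.7, -2.7, 11.1]
grip_width: 0.706
```

```bash
python3 -m jog '[[0,0,0,0],[0,0,0,0],[0,0,0,0],[0,0,10,0],[0,0,35,0],[0,0,70,0],[0,0,105,0],[0,0,115,0]]' 0.75 && python3 -m jog '[[10,-12,0,-0.1],[30,-38,0,-0.25],[55,-70,0,-0.42],[82,-104,0,-0.6],[107,-136,0,-0.78],[130,-166,0,-0.96],[147,-190,0,-1.14],[157,-202,0,-1.32]]' -0.1 && python3 -m jog '[[0,0,0,-0.1],[0,0,0,-0.2],[0,0,-10,-0.207],[0,0,-25,-0.207],[0,0,-45,-0.207],[0,0,-55,-0.207],[0,0,-58,-0.207],[0,0,-58,-0.207]]'
python3 - <<'E'
from h import *
cam("scene","pics/s3.png")
c=cam("top");cv2.imwrite("pics/t3.png",cv2.resize(cv2.cvtColor(c["image"],cv2.COLOR_RGB2BGR)[125:265,95:315],None,fx=3.6,fy=3.6,interpolation=cv2.INTER_CUBIC))
s=get_state();print(s["position"],Ro.from_rotvec(s["tool_rot"]).as_matrix().round(3)[:,1],s["joint_positions"],s["grip_width"])
for P in [(.576,.053,.032),(.565,-.043,.032)]:print(w2px(get_image("scene"),P))
E
```

```text
time: 18.35
position: [0.42, 0.2554, 0.1566]
tool_rot: [0.166, 3.134, 0.005]
ft_force: [0.9, 0.3, 0.2]
grip_width: 0.875
time: 19.35
position: [0.5758, 0.0503, 0.153]
tool_rot: [2.065, 2.368, -0.003]
ft_force: [-0.1, 0.7, -0.5]
grip_width: 0.449
time: 20.35
position: [0.5758, 0.0525, 0.0959]
tool_rot: [2.289, 2.152, 0.0]
ft_force: [0.4, 0.2, 0.8]
grip_width: 0.45
[0.57611077 0.05260543 0.09642462] [ 0.998 -0.062  0.001] [-0.62174206  0.29137276  0.56602327  1.80285444 -0.17430556  1.09582169
 -0.05668789] 0.4476448566603054
(np.float64(288.838277662001), np.float64(241.40113998076353))
(np.float64(252.7821478805118), np.float64(217.8589997689024))
```

View pics/s3.png

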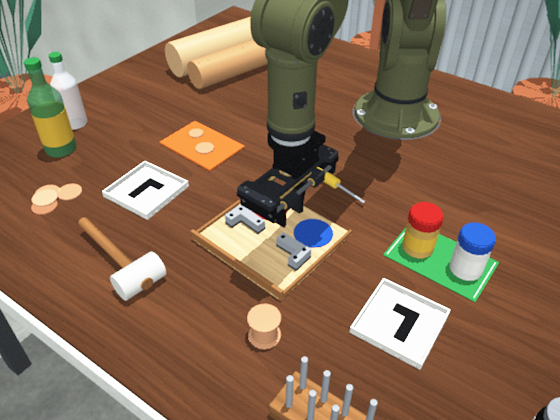

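```bash
python3 - <<'E'
from h import *
c=get_image("scene");b=cv2.cvtColor(c["image"],cv2.COLOR_RGB2BGR)
z=8;x0,y0=210,180
o=cv2.resize(b[y0:y0+95,x0:x0+110],None,fx=7,fy=6,interpolation=cv2.INTER_CUBIC)
def outline(mid,ang,s,col):
    pts=[(-35,-10),(35,-10),(35,10),(-15,10),(-15,35),(-35,35)]
    a=np.radians(ang);P=[]
    for x,y in pts:
        x/=1000;y=s*y/1000
        u,v=w2px(c,(mid[0]+x*np.cos(a)-y*np.sin(a),mid[1]+x*np.sin(a)+y*np.cos(a),.032));P.append(((u-x0+.5)*7,(v-y0+.5)*6))
    cv2.polylines(o,[np.int32(np.round(P))],True,col,1)
outline((.5765,.0628),-94+.5,1,(0,0,255));outline((.5637,-.0532),81.6,-1,(0,0,255))
cv2.imwrite("pics/s4.png",o)
E
```

```text
(no output)
```

View pics/s4.png

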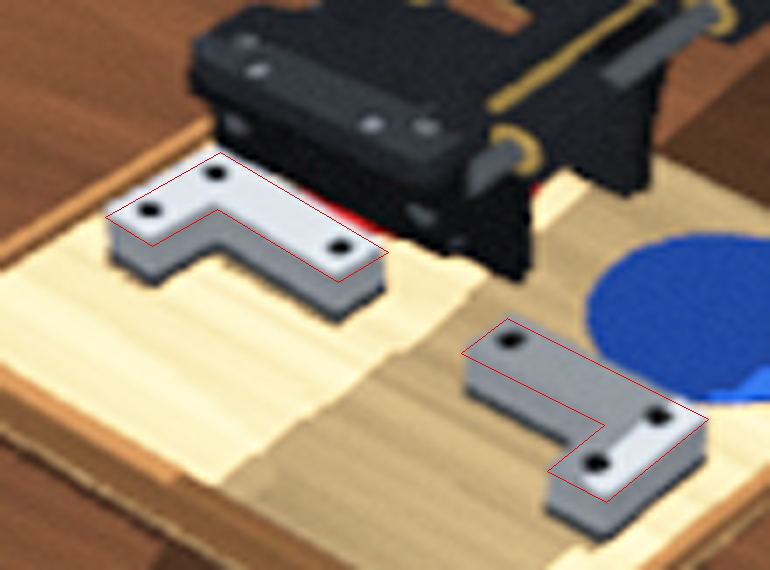

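```bash
python3 -m jog '[[0,0,-10,0],[0,0,-25,0],[0,0,-42,0],[0,0,-58,0],[0,0,-70,0],[0,0,-77,0],[0,0,-81,0],[0,0,-82,0]]' -0.36
python3 -m jog '[[0,0,0,0],[0,0,0,0],[0,0,0,0],[0,0,0,0],[0,0,0,0],[0,0,0,0],[0,0,0,0],[0,0,0,0]]' -1 25
python3 -m jog '[[0,0,2,0],[0,0,6,0],[0,0,15,0],[0,0,30,0],[0,0,50,0],[0,0,65,0],[0,0,70,0],[0,0,70,0]]'
```

```text
time: 21.6
position: [0.5758, 0.0526, 0.0139]
tool_rot: [2.289, 2.151, 0.0]
ft_force: [-0.6, 0.3, 0.5]
grip_width: 0.319
time: 22.6
position: [0.5755, 0.0526, 0.0141]
tool_rot: [-2.289, -2.151, -0.0]
ft_force: [-3.3, -0.4, 6.2]
grip_width: 0.225
time: 23.6
position: [0.5757, 0.0527, 0.0842]
tool_rot: [2.289, 2.152, 0.001]
ft_force: [-0.0, -0.5, -1.8]
grip_width: 0.23
```

```bash
python3 -m jog '[[1,-12,0,0],[3,-42,0,0],[6,-88,0,0],[9,-138,0,0],[12,-190,0,0],[15,-242,0,0],[18,-292,0,0],[20,-332,0,0]]' && python3 -m jog '[[1,-22,0,0],[1,-32,0,0],[1,-34,0,0],[1,-34,-10,0],[1,-34,-28,0],[1,-34,-46,0],[1,-34,-58,0],[1,-34,-64,0]]'
```

```text
time: 24.6
position: [0.5942, -0.2831, 0.083]
tool_rot: [-2.292, -2.149, 0.003]
ft_force: [0.3, -0.1, -2.1]
grip_width: 0.226
time: 25.6
position: [0.596, -0.313, 0.0184]
tool_rot: [-2.288, -2.151, 0.001]
ft_force: [0.1, -0.4, -2.1]
grip_width: 0.227
```

```bash
python3 - <<'E'
from h import *
c=get_image("scene");b=cv2.cvtColor(c["image"],cv2.COLOR_RGB2BGR)
cv2.imwrite("pics/s5.png",cv2.resize(b[110:240,70:250],None,fx=4,fy=4,interpolation=cv2.INTER_CUBIC))
s=get_state();print(s["position"],s["ft_force"])
E
```

```text
[ 0.59589905 -0.31308619  0.01812239] [-0.47851191  1.20994978 -1.9590408 ]
```

View pics/s5.png

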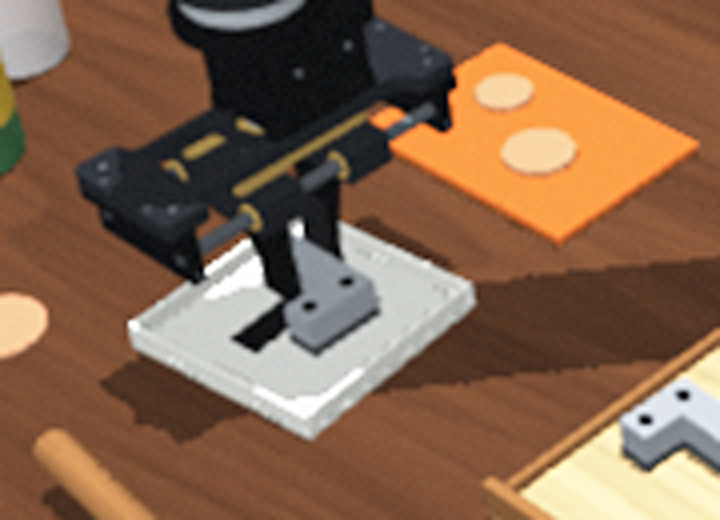

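```bash
python3 -m jog '[[0,0,-2,0],[0,0,-4,0],[0,0,-5,0],[0,0,-6,0],[0,0,-7,0],[0,0,-7.5,0],[0,0,-8,0],[0,0,-8,0]]'
```

```text
time: 26.65
position: [0.5966, -0.3134, 0.0118]
tool_rot: [-2.289, -2.152, -0.0]
ft_force: [0.3, -0.2, -1.7]
grip_width: 0.229
```

```bash
python3 -m jog '[[0,0,-0.5,0],[0,0,-1,0],[0,0,-1.5,0],[0,0,-2,0],[0,0,-2.3,0],[0,0,-2.3,0],[0,0,-2.3,0],[0,0,-2.3,0]]'
```

```text
time: 27.65
position: [0.5966, -0.3135, 0.0102]
tool_rot: [-2.289, -2.151, -0.001]
ft_force: [-2.7, 3.0, 6.2]
grip_width: 0.231
```

```bash
python3 -m jog '[[0,0,0,0],[0,0,0,0],[0,0,0,0],[0,0,8,0],[0,0,30,0],[0,0,60,0],[0,0,80,0],[0,0,85,0]]' -0.1 && python3 -m jog '[[-1,10,0,0],[-4,35,0,-0.02],[-8,70,0,-0.05],[-13,112,0,-0.085],[-19,160,0,-0.085],[-25,210,0,-0.085],[-29,250,0,-0.085],[-31,270,0,-0.085]]' -0.36 && python3 -m jog '[[0,0,0,0],[0,0,0,0],[0,0,-15,0],[0,0,-35,0],[0,0,-55,0],[0,0,-68,0],[0,0,-75,0],[0,0,-75,0]]'
```

```text
time: 28.65
position: [0.5977, -0.3142, 0.0971]
tool_rot: [2.287, 2.149, 0.003]
ft_force: [1.0, 0.0, 0.0]
grip_width: 0.451
time: 29.65
position: [0.5641, -0.0391, 0.0931]
tool_rot: [-2.372, -2.056, 0.002]
ft_force: [0.3, -0.1, -0.6]
grip_width: 0.323
time: 30.65
position: [0.5654, -0.0435, 0.019]
tool_rot: [-2.378, -2.052, 0.001]
ft_force: [-0.4, 0.3, 0.1]
grip_width: 0.32
```

```bash
python3 -m jog '[[0,0,-2,0],[0,0,-4,0],[0,0,-5,0],[0,0,-5,0],[0,0,-5,0],[0,0,-5,0],[0,0,-5,0],[0,0,-5,0]]'
python3 -m jog '[[0,0,0,0],[0,0,0,0],[0,0,0,0],[0,0,0,0],[0,0,0,0],[0,0,0,0],[0,0,0,0],[0,0,0,0]]' -1 25
python3 -m jog '[[0,0,2,0],[0,0,6,0],[0,0,15,0],[0,0,30,0],[0,0,50,0],[0,0,65,0],[0,0,70,0],[0,0,70,0]]'
```

```text
time: 31.65
position: [0.5656, -0.0435, 0.0145]
tool_rot: [2.379, 2.052, 0.0]
ft_force: [0.1, -0.3, 0.2]
grip_width: 0.317
time: 32.65
position: [0.5658, -0.0435, 0.0145]
tool_rot: [2.378, 2.052, 0.0]
ft_force: [-0.9, 0.8, 0.1]
grip_width: 0.227
time: 33.65
position: [0.5658, -0.0433, 0.0849]
tool_rot: [2.378, 2.052, 0.001]
ft_force: [-0.8, 0.4, -2.3]
grip_width: 0.223
```

```bash
python3 -m jog '[[1,12,0,0],[3,42,0,0],[6,88,0,0],[9,138,0,0],[12,190,0,0],[15,242,0,0],[18,292,0,0],[21,328,0,0]]' && python3 -m jog '[[1,20,0,0],[1,29,0,0],[1,31,0,0],[1,31,-10,0],[1,31,-28,0],[1,31,-46,0],[1,31,-58,0],[1,31,-64,0]]' && python3 -m jog '[[0,0,-2,0],[0,0,-4,0],[0,0,-6,0],[0,0,-7,0],[0,0,-8,0],[0,0,-8,0],[0,0,-8,0],[0,0,-8,0]]'
python3 - <<'E'
from h import *
c=get_image("scene");b=cv2.cvtColor(c["image"],cv2.COLOR_RGB2BGR)
cv2.imwrite("pics/s6.png",cv2.resize(b[190:375,330:530],None,fx=3.2,fy=3.2,interpolation=cv2.INTER_CUBIC))
E
```

```text
time: 34.65
position: [0.5849, 0.2889, 0.0832]
tool_rot: [-2.374, -2.056, 0.002]
ft_force: [0.1, -0.6, -1.6]
grip_width: 0.226
time: 35.65
position: [0.587, 0.3151, 0.019]
tool_rot: [-2.379, -2.052, 0.003]
ft_force: [0.5, -0.0, -1.1]
grip_width: 0.23
time: 36.65
position: [0.5876, 0.3156, 0.0126]
tool_rot: [2.378, 2.052, 0.0]
ft_force: [-0.5, 0.6, -1.6]
grip_width: 0.226
```

View pics/s6.png

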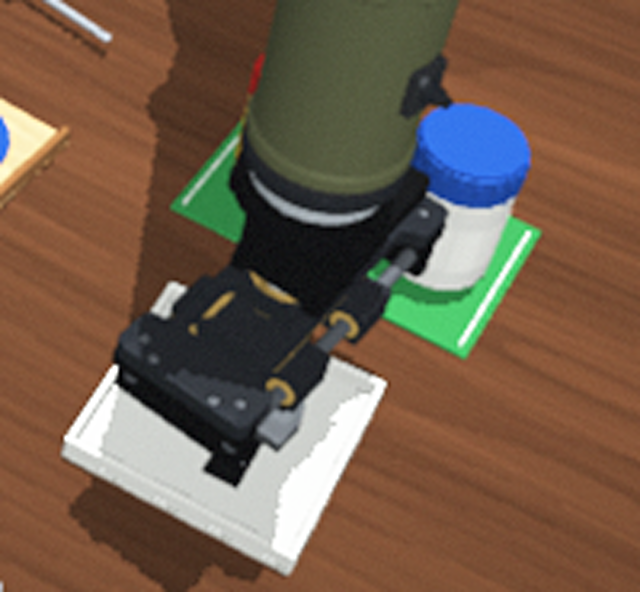

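```bash
python3 -m jog '[[0,0,-0.5,0],[0,0,-1,0],[0,0,-1.5,0],[0,0,-2,0],[0,0,-2.4,0],[0,0,-2.4,0],[0,0,-2.4,0],[0,0,-2.4,0]]' && python3 -m jog '[[0,0,0,0],[0,0,0,0],[0,0,0,0],[0,0,8,0],[0,0,35,0],[0,0,75,0],[0,0,120,0],[0,0,150,0]]' -0.1
```

```text
time: 37.7
position: [0.5876, 0.3156, 0.0105]
tool_rot: [-2.379, -2.052, -0.0]
ft_force: [-1.0, -1.2, 2.6]
grip_width: 0.23
time: 38.7
position: [0.5886, 0.3158, 0.1634]
tool_rot: [2.378, 2.052, 0.005]
ft_force: [-0.5, 0.6, -0.5]
grip_width: 0.449
```

```bash
python3 -m jog '[[-6,-12,0,0.1],[-18,-38,0,0.28],[-38,-75,0,0.46],[-62,-120,0,0.64],[-86,-165,0,0.82],[-108,-208,0,1.0],[-126,-244,0,1.18],[-138,-265,0,1.36]]' 1 && python3 -m jog '[[0,0,0,0.15],[0,0,0,0.25],[0,0,0,0.25],[0,0,0,0.25],[0,0,0,0.25],[0,0,0,0.25],[0,0,0,0.25],[0,0,0,0.25]]'
python3 - <<'E'
from h import *
c=get_image("top");b=cv2.cvtColor(c["image"],cv2.COLOR_RGB2BGR)
cv2.imwrite("pics/t7.png",cv2.resize(b[115:275,95:425],None,fx=2.4,fy=2.4,interpolation=cv2.INTER_CUBIC))
c=get_image("scene");b=cv2.cvtColor(c["image"],cv2.COLOR_RGB2BGR)
cv2.imwrite("pics/s7.png",b)
s=get_state();print(s["position"],Ro.from_rotvec(s["tool_rot"]).as_matrix().round(3)[:,1])
E
```

```text
time: 39.7
position: [0.449, 0.0484, 0.1608]
tool_rot: [0.554, 3.092, 0.002]
ft_force: [0.2, 0.2, -0.4]
grip_width: 0.998
time: 40.7
position: [0.4496, 0.0505, 0.1601]
tool_rot: [0.169, 3.137, 0.0]
ft_force: [-0.1, -0.3, -0.4]
grip_width: 1.001
[0.44961304 0.05052842 0.16010232] [0.108 0.994 0.   ]
```

View pics/t7.png

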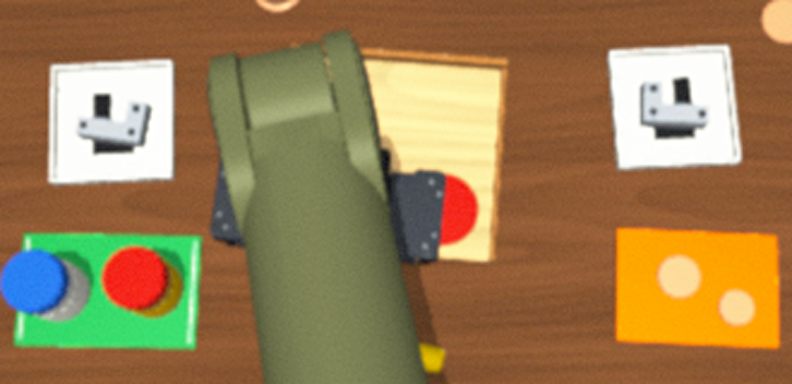

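View pics/s7.png

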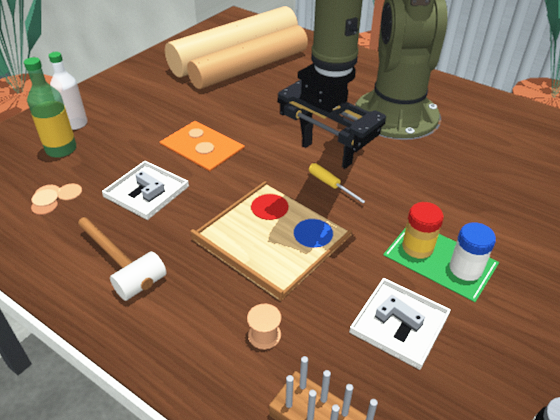

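```bash
python3 - <<'E'
from h import *
c=get_image("scene");hsv=cv2.cvtColor(c["image"],cv2.COLOR_RGB2HSV);H,S,V=cv2.split(hsv)
def comp(m,box,z,n):
    a,b,u,v=box;mm=np.zeros_like(V);mm[b:v,a:u]=m[b:v,a:u]
    k=max(cv2.findContours(mm,0,1)[0],key=cv2.contourArea)[:,0,:]
    w=np.array([px2w(c,*p,z)[:2] for p in k],np.float32)
    (x,y),r=cv2.minEnclosingCircle(w);e=cv2.fitEllipse(w)
    print(n,np.round([x,y,r],4),np.round(e[0],4),np.round(e[1],4))
blue=((H>100)&(H<130)&(S>150)).astype(np.uint8);red=(((H<5)|(H>175))&(S>180)).astype(np.uint8)
comp(blue,(285,210,345,255),.011,"blue coaster");comp(red,(245,185,295,225),.011,"red coaster")
t=get_image("top");
for n,(u,v) in dict(bluelid=(35,282),redlid=(136,279)).items(): print(n,px2w(t,95+u/2.4-.3,115+v/2.4-.3,.098).round(4))
E
```

```text
blue coaster [0.5109 0.0665 0.0392] [0.5109 0.0667] [0.0752 0.076 ]
red coaster [ 0.4996 -0.0506  0.0394] [ 0.4996 -0.0506] [0.0753 0.0758]
bluelid [0.4129 0.3493 0.098 ]
redlid [0.4149 0.251  0.098 ]
```

```bash
python3 -m jog '[[-2,12,0,0],[-6,38,0,0],[-12,78,0,0],[-19,122,0,0],[-25,162,0,0],[-29,190,0,0],[-31,203,0,0],[-31,204,0,0]]' 0.8 && python3 -m jog '[[0,0,0,0],[0,0,-15,0],[0,0,-42,0],[0,0,-72,0],[0,0,-98,0],[0,0,-113,0],[0,0,-118,0],[0,0,-118,0]]'
python3 -m jog '[[0,0,0,0],[0,0,0,0],[0,0,0,0],[0,0,0,0],[0,0,0,0],[0,0,0,0],[0,0,0,0],[0,0,0,0]]' -1 18
python3 -m jog '[[0,0,2,0],[0,0,6,0],[0,0,18,0],[0,0,38,0],[0,0,65,0],[0,0,92,0],[0,0,110,0],[0,0,113,0]]'
```

```text
time: 41.9
position: [0.4183, 0.255, 0.16]
tool_rot: [-0.167, -3.137, 0.001]
ft_force: [0.7, 0.5, -0.4]
grip_width: 0.899
time: 42.9
position: [0.4189, 0.2545, 0.0423]
tool_rot: [0.17, 3.137, 0.0]
ft_force: [0.5, 0.4, 0.3]
grip_width: 0.897
time: 43.9
position: [0.419, 0.2548, 0.0427]
tool_rot: [0.169, 3.136, 0.001]
ft_force: [-1.3, -1.9, 5.0]
grip_width: 0.708
time: 44.9
position: [0.4194, 0.2551, 0.1569]
tool_rot: [0.169, 3.135, 0.004]
ft_force: [-0.2, -0.1, -3.6]
grip_width: 0.713
```

```bash
python3 -m jog '[[4,-15,0,0],[13,-48,0,0],[26,-98,0,0],[40,-150,0,0],[54,-204,0,0],[67,-252,0,0],[77,-290,0,0],[81,-305,0,0]]' && python3 -m jog '[[0,0,0,0],[0,0,-10,0],[0,0,-30,0],[0,0,-55,0],[0,0,-78,0],[0,0,-92,0],[0,0,-97,0],[0,0,-97,0]]'
python3 -m jog '[[0,0,-1,0],[0,0,-2,0],[0,0,-3,0],[0,0,-4,0],[0,0,-5,0],[0,0,-5.5,0],[0,0,-5.5,0],[0,0,-5.5,0]]'
```

```text
time: 45.9
position: [0.4986, -0.055, 0.1542]
tool_rot: [-0.178, -3.135, 0.003]
ft_force: [-0.7, 0.4, -2.8]
grip_width: 0.707
time: 46.9
position: [0.4997, -0.0502, 0.0582]
tool_rot: [0.168, 3.137, 0.0]
ft_force: [0.4, -0.5, -2.9]
grip_width: 0.707
time: 47.9
position: [0.4996, -0.0505, 0.0526]
tool_rot: [0.169, 3.137, 0.0]
ft_force: [1.2, -0.2, -2.6]
grip_width: 0.707
```

```bash
python3 -m jog '[[0,0,-0.5,0],[0,0,-1,0],[0,0,-1.5,0],[0,0,-2,0],[0,0,-2.3,0],[0,0,-2.3,0],[0,0,-2.3,0],[0,0,-2.3,0]]'
```

```text
time: 48.9
position: [0.4996, -0.0505, 0.0508]
tool_rot: [-0.169, -3.137, -0.001]
ft_force: [-4.7, -0.9, 5.6]
grip_width: 0.709
```

```bash
python3 -m jog '[[0,0,0,0],[0,0,0,0],[0,0,0,0],[0,0,10,0],[0,0,35,0],[0,0,70,0],[0,0,100,0],[0,0,110,0]]' 0.8 && python3 -m jog '[[-4,20,0,0],[-13,60,0,0],[-24,115,0,0],[-36,172,0,0],[-49,230,0,0],[-61,288,0,0],[-72,342,0,0],[-80,382,0,0]]' && python3 -m jog '[[-5,22,0,0],[-5,22,0,0],[-5,22,0,0],[-5,22,0,0],[-5,22,0,0],[-5,22,0,0],[-5,22,0,0],[-5,22,0,0]]'
python3 - <<'E'
from h import *
c=get_image("scene");b=cv2.cvtColor(c["image"],cv2.COLOR_RGB2BGR)
cv2.imwrite("pics/s8.png",cv2.resize(b[140:300,190:510],None,fx=2.4,fy=2.4,interpolation=cv2.INTER_CUBIC))
E
```

```text
time: 49.9
position: [0.501, -0.0506, 0.1626]
tool_rot: [0.169, 3.133, 0.002]
ft_force: [0.4, 0.4, -1.4]
grip_width: 0.902
time: 50.9
position: [0.418, 0.3339, 0.1594]
tool_rot: [-0.166, -3.136, 0.001]
ft_force: [0.0, 0.3, -0.1]
grip_width: 0.898
time: 51.9
position: [0.4146, 0.3535, 0.1603]
tool_rot: [0.169, 3.137, 0.0]
ft_force: [-0.7, -0.3, 0.6]
grip_width: 0.9
```

View pics/s8.png

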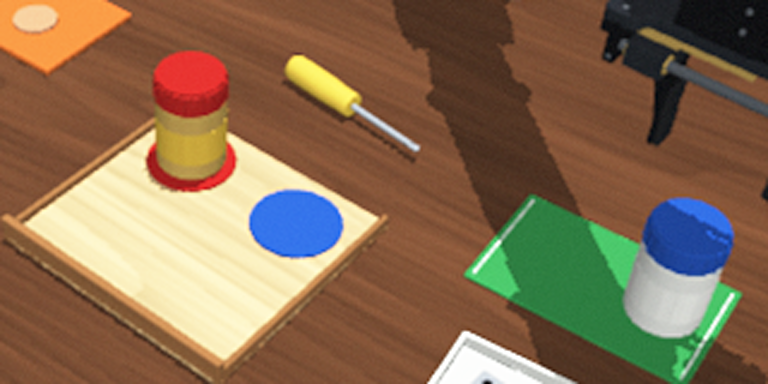

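```bash
python3 -m jog '[[0,0,0,0],[0,0,-15,0],[0,0,-42,0],[0,0,-72,0],[0,0,-98,0],[0,0,-113,0],[0,0,-118,0],[0,0,-118,0]]'
python3 -m jog '[[0,0,0,0],[0,0,0,0],[0,0,0,0],[0,0,0,0],[0,0,0,0],[0,0,0,0],[0,0,0,0],[0,0,0,0]]' -1 18
python3 -m jog '[[0,0,2,0],[0,0,6,0],[0,0,18,0],[0,0,38,0],[0,0,65,0],[0,0,92,0],[0,0,110,0],[0,0,113,0]]'
```

```text
time: 52.95
position: [0.4148, 0.3537, 0.0425]
tool_rot: [0.169, 3.137, 0.0]
ft_force: [0.7, -0.0, -0.0]
grip_width: 0.901
time: 53.95
position: [0.415, 0.3538, 0.043]
tool_rot: [0.169, 3.136, 0.001]
ft_force: [-1.4, -1.0, 5.8]
grip_width: 0.708
time: 54.95
position: [0.4152, 0.3541, 0.1568]
tool_rot: [0.169, 3.135, 0.003]
ft_force: [-0.4, 0.0, -2.1]
grip_width: 0.707
```

```bash
python3 -m jog '[[5,-14,0,0],[15,-45,0,0],[30,-92,0,0],[47,-142,0,0],[64,-192,0,0],[79,-237,0,0],[91,-273,0,0],[96,-287,0,0]]' && python3 -m jog '[[0,0,0,0],[0,0,-10,0],[0,0,-30,0],[0,0,-55,0],[0,0,-78,0],[0,0,-92,0],[0,0,-97,0],[0,0,-97,0]]'
python3 -m jog '[[0,0,-1,0],[0,0,-2,0],[0,0,-3,0],[0,0,-4,0],[0,0,-5,0],[0,0,-5.5,0],[0,0,-5.5,0],[0,0,-5.5,0]]'
python3 -m jog '[[0,0,-0.5,0],[0,0,-1,0],[0,0,-1.5,0],[0,0,-2,0],[0,0,-2.3,0],[0,0,-2.3,0],[0,0,-2.3,0],[0,0,-2.3,0]]'
```

```text
time: 55.95
position: [0.5102, 0.0625, 0.1543]
tool_rot: [-0.177, -3.135, 0.002]
ft_force: [-0.2, 0.1, -2.2]
grip_width: 0.707
time: 56.95
position: [0.5107, 0.0669, 0.0584]
tool_rot: [0.168, 3.137, 0.0]
ft_force: [0.2, -0.5, -1.7]
grip_width: 0.71
time: 57.95
position: [0.5106, 0.0665, 0.0528]
tool_rot: [0.169, 3.137, 0.0]
ft_force: [-0.5, 0.0, -2.3]
grip_width: 0.71
time: 58.95
position: [0.5106, 0.0665, 0.051]
tool_rot: [-0.169, -3.137, -0.0]
ft_force: [-2.1, -0.3, 5.5]
grip_width: 0.706
```

Contact made; release, lift clear and swing away for a last look.

```bash
python3 -m jog '[[0,0,0,0],[0,0,0,0],[0,0,0,0],[0,0,10,0],[0,0,35,0],[0,0,70,0],[0,0,105,0],[0,0,125,0]]' 0.8 && python3 -m jog '[[-5,15,0,0],[-15,45,0,0],[-30,90,0,0],[-45,140,0,0],[-60,190,0,0],[-75,240,0,0],[-85,280,0,0],[-90,300,0,0]]' && python3 -m jog '[[0,0,0,0],[0,0,0,0],[0,0,0,0],[0,0,0,0],[0,0,0,0],[0,0,0,0],[0,0,0,0],[0,0,0,0]]'
python3 - <<'E'
from h import *
c=get_image("top");b=cv2.cvtColor(c["image"],cv2.COLOR_RGB2BGR)
o=cv2.resize(b[115:275,95:425],None,fx=2.4,fy=2.4,interpolation=cv2.INTER_CUBIC)
c=get_image("scene");b=cv2.cvtColor(c["image"],cv2.COLOR_RGB2BGR)
q=cv2.resize(b[130:310,90:350],None,fx=1.15,fy=1.15);r=cv2.resize(b[240:390,330:480],None,fx=1.38,fy=1.38)
w=np.zeros((210,792,3),np.uint8);w[:207,:299]=q[:207];w[:207,310:310+207]=r[:207]
cv2.imwrite("pics/final.png",np.vstack([o,w]))
E
```

```text
time: 59.95
position: [0.5116, 0.0666, 0.1783]
tool_rot: [0.169, 3.134, 0.002]
ft_force: [0.9, 0.3, 0.5]
grip_width: 0.901
time: 60.95
position: [0.4179, 0.3692, 0.1741]
tool_rot: [-0.162, -3.135, 0.002]
ft_force: [-0.4, -0.2, -0.0]
grip_width: 0.903
time: 61.95
position: [0.4206, 0.3666, 0.1755]
tool_rot: [0.169, 3.137, 0.0]
ft_force: [0.6, 0.1, 0.1]
grip_width: 0.898
```

View pics/final.png

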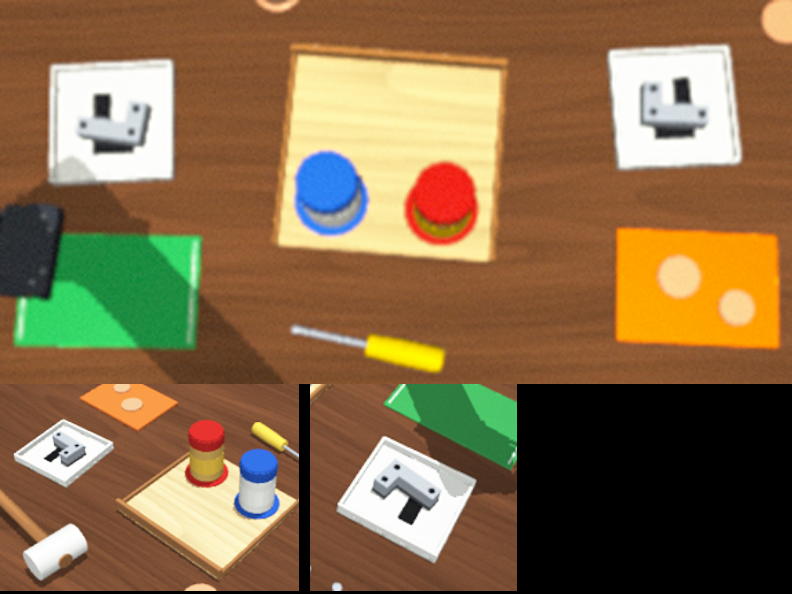

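The final picture shows the jar centred on the blue coaster at about (330,195) and the tin on the red coaster at about (442,205). Each die lies flat in its own tray, at about (113,122) and (675,105), and the gripper is clear of everything.

```bash
python3 -c "
from bench import *
print(close_job())"
```

```text
the job is handed in; nothing more can be done
None
```

I cleared the jar and the tin onto the mat, laid each die in the tray with its own silhouette, put the jar and tin back on their coasters, and handed the job in at about 62 s. No verdict came back, so the result is not confirmed.

- **Dies:** the right die is in the tray on the robot's left, and the left die is in the tray on its right. In the last pictures both lie flat, each about in the middle of its tray.
- **Jar and tin:** both stand upright. At release the tool was within about 1 mm of the coaster centres measured in the scene view. The pictures agree, but I did not re-measure the final positions. The top and scene views put the coasters up to about 2 mm apart, against the 12 mm allowed.
- **Handling:** the largest contact force in the readings at the end of each move was about 12 N, when the tin was set on the mat. The gripper was clear of everything at the end.
- **Disagreements:** the second move stopped about 30 mm short of the aim; I corrected from the measured position. The lids on the mat, read by eye from the top view, came out about 5 mm from where I had released them. I gripped at the recorded release positions, and both grasps held.

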